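# Seat the autosampler rack and sort the bench parts

### The job

First seat the empty two-well rack on the metal carriage, the hole at its large-well end over the round pin and the hole at its small-well end over the diamond pin, until it lies flat, fully home. Then, with the rack seated, stand the large blue-capped bottle in its large well and the small one in its small well; before or after, lay the steel column flat in the rectangular tray and stand the check valve upright in the round dish. Keep both bottles upright throughout, leave the big amber bottle where it stands, and finish with everything released and at rest.

Things in the scene. Friction and masses are not known exactly. Their poses are not given: they have to be found in the camera images.
- rack_grip (a point): White rack, loose, 78 (x) x 184 (y) mm, 0.35 kg; point: mid handle, 42 mm above its underside; z up. Grey handle rib 14 (y) x 62 (x), top at 54 mm height. Plate 10 thick = well floors; well walls 4 thick, tops at 22. Large well 62x62, centre y=-38 mm; small well 62 (x) x 48 (y), centre y=+31. 13 mm through holes at x=0: y=-86 (large-well end) and y=+72 mm. All from this point.
- dock: Fixed aluminium carriage, 96 (x) x 196 (y) mm, top 15 mm above the bench. Two steel pins with tapered tips, 18 mm tall, at x=0: round, 10 mm diameter, y=-86 mm; diamond, 10 (x) x 6.4 (y) mm, y=+72 mm. Origin: at bench level, below the middle of the seated rack's handle; the axes of rack and carriage then agree and the rack's underside lies on the carriage top.
- large_bottle_mid (a point): Large clear glass bottle with a paper label and a blue cap: 42 mm diameter up to 53 mm high, cap 30 mm diameter, 80 mm high in all, 0.12 kg, standing. This point: its centre, 40 mm above its foot. z is its axis, up.
- small_bottle_mid (a point): Small clear glass bottle with a paper label and a blue cap: 28 mm diameter up to 40 mm high, cap 21 mm diameter, 60 mm high in all, 0.05 kg, standing. This point: its centre, 30 mm above its foot. z is its axis, up.
- column_mid (a point): Short steel chromatography column lying on the bench: a tube 12 mm in diameter with a hexagonal nut (18 mm across flats, 16 mm long) at each end, 90 mm long in all, 0.11 kg. This point: its centre, 9 mm above the bench. x is its long axis.
- valve_mid (a point): Steel check valve, standing: a foot 22 mm in diameter and 14 mm high, above it a hexagon 24 mm across flats (flats face +-y and every 60 degrees) up to 36 mm, 0.07 kg. This point: its centre, 18 mm above its foot. z is its axis, up.
- tray: Fixed rectangular grey tray, open on top, 112 mm (x) by 158 mm (y) outside, walls 4 mm thick and 16 mm high, inner floor 4 mm above the bench. Origin: centre of its underside. The column goes here.
- dish: Fixed round dark steel dish, 120 mm outside diameter, 16 mm high, wall 3 mm, inner floor 4 mm above the bench. Origin: centre of its underside. The check valve goes here.
- amber_bottle_mid (a point): Big amber glass bottle with a blue cap, 66 mm diameter, 120 mm high, loose: a bystander, not to be disturbed. This point: its centre, 60 mm above the bench.
Mind the look-alikes: they are no part of the job. What is meant by the part that bears column_mid is not green or pink, and is the larger of those in its own colour.

How it is judged:
On the way:
1. the empty rack is seated flat on both pins, right way round, before any bottle stands in it (x of rack_grip in the frame of dock between -0.004 and 0.004 m and y of rack_grip in the frame of dock between -0.004 and 0.004 m and z of rack_grip in the frame of dock between 0.0535 and 0.0605 m and angle between the x axis of rack_grip and the x axis of dock, either way round below 0.05 rad and angle between rack_grip's own z axis and vertical below 0.04 rad and horizontal distance between each of large_bottle_mid, small_bottle_mid and rack_grip above 0.065 m), for 0.2 s.
At the end, for the whole second after the job is handed in: Rack flat on the carriage over both pins, right way round (4 mm, 0.05 rad); large and small bottle upright on the floors of the large and small well; column lying level (0.12 rad) on the tray floor; check valve upright on the dish floor, within 45 mm of its centre; all at rest (below 0.02 m/s) (x of rack_grip in the frame of dock between -0.004 and 0.004 m and y of rack_grip in the frame of dock between -0.004 and 0.004 m and z of rack_grip in the frame of dock between 0.0535 and 0.0605 m and angle between the x axis of rack_grip and the x axis of dock, either way round below 0.05 rad and angle between rack_grip's own z axis and vertical below 0.04 rad and x of large_bottle_mid in the frame of rack_grip between -0.02 and 0.02 m and y of large_bottle_mid in the frame of rack_grip between -0.0505 and -0.0255 m and z of large_bottle_mid in the frame of rack_grip between 0.004 and 0.012 m and angle between each of large_bottle_mid, small_bottle_mid's own z axis and vertical below 0.1 rad and x of small_bottle_mid in the frame of rack_grip between -0.02 and 0.02 m and y of small_bottle_mid in the frame of rack_grip between 0.0185 and 0.0435 m and z of small_bottle_mid in the frame of rack_grip between -0.006 and 0.002 m and x of column_mid in the frame of tray between -0.046 and 0.046 m and y of column_mid in the frame of tray between -0.068 and 0.068 m and z of column_mid in the frame of tray between 0.009 and 0.019 m and angle between column_mid's own x axis and vertical between 1.451 and 1.691 rad and horizontal distance between valve_mid and dish below 0.045 m and z of valve_mid in the frame of dish between 0.018 and 0.026 m and angle between valve_mid's own z axis and vertical below 0.15 rad and linear speed of each of rack, large_bottle, small_bottle, column, valve below 0.02 m/s); the robot touches nothing.
It fails at once if a bottle for the rack is tipped (over 0.5 rad) (angle between any of large_bottle_mid, small_bottle_mid's own z axis and vertical above 0.5 rad).
It fails at once if the amber bottle is disturbed (moved over 30 mm or tipped) (distance of amber_bottle_mid from where it was at the start of the episode above 0.03 m or angle between amber_bottle_mid's own z axis and vertical above 0.4 rad).
It also fails if it takes over 141 s, if anything falls off the work surface, if the arm or the gripper's body presses on something with over 40 N, if the wrist force passes 120 N, or if a joint passes its speed limit or range.

### The arm

A 6-joint arm with a two-finger parallel gripper is mounted at the origin on the work surface. World frame = base frame: x ahead of the robot, y to its left, z up, the work surface at z = 0. Lengths are in m, angles in rad, forces in N, time in s.
With the tool pointing down it reaches from about 0.425 to 1.125 m from the base axis. Payload 14.9 kg.
Tool frame: the origin (TCP) lies midway between the tips of the shut fingers; the grasp point (between the pads) lies 19 mm behind it; z points along the fingers, y is the line along which they close (so a half turn about z gives the same grasp; the last joint's range is limited). The gripper opens to 91 mm and grips with 3 to 60 N. Pads are 32 mm wide; open, the fingers measure 118 mm over their backs; the gripper's body (76 mm by 178 mm) begins 60 mm behind the grasp point.
Start: joints at [1.267, 0.379, 1.734, -0, 1.028, -0.033], TCP at [0.187, 0.675, 0.214] pointing down, gripper open.
Joint ranges: [-2.77, 2.77], [-0.74, 2.19], [0, 2.66], [-1.06, 4.2], [0.31, 2.87], [-3.08, 3.08]. Speed limits (rad/s): [1.89, 1.89, 2.39, 3.14, 3.14, 3.14].

### API

Orientations are given as a rotation vector (axis times angle).
In Python, from bench import manip gives the robot as it stands.
- The arm moves only by the tool move_arm, never from a script. Its argument "commands" is a list that holds one entry, the list of rows, each a list of 4 numbers: the shift along the tool's x, y, z as a fraction of full scale, then the turn about the tool's z as a fraction of full scale. A call has 1 to 20 rows; each row shifts and turns the commanded pose from where the row before left it, along the tool's axes as they then stand; what a row does not reach is not made up. Full scale, the value 1, is 4 cm for a shift and 0.15 rad for a turn. A row lasts 1/8 s, in which the tool goes at most 62.5 mm and 10.7 degrees, less where a joint would pass 70% of its speed; a pose out of reach is approached as far as the arm can. A call with a number of a shift or a turn outside -1 to 1 is refused whole. A call with a gripper value outside its range is refused whole. "claw" is the opening, from -1 (shut) to 1 (fully open), so that 0 is half open, set as the call begins (left out, the last holds). The fingers move at their own pace and stop on an object; "grip_force" is the grip in N (left out, the last holds). Time passes only in rows, so rows that do not move let the fingers close. It gives the time, the measured TCP pose, the force, the opening and the grip force at its end, in the units of the state.
- manip.read_state(): the state, without advancing time (a new reading comes with each control period).
- manip.capture(name): name is "side" or "top"; returns a dict with "img" (384x512x3 uint8, red, green, blue), "z_map" (384x512 float32, m along the optical axis (not along the pixel's ray), 0 where there is no reading), "intrinsics" (3x3 intrinsics, pixels), "R" (3x3) and "t" (3): a world point X has camera coordinates R X + t. Camera axes: x right, y down, z forward; pixel columns grow to the right and rows downward; lengths in m; the calibration is good to about 2 mm. A picture is of the moment at which its call begins.
- manip.job_done(): hands the job in; it is judged then, once.
The state is a dict: "clock": time; "joint_positions": joint angles; "joint_velocities": joint speeds; "joint_torque": joint torques, N m; "tcp_pos": TCP position; "ee_rot": TCP orientation; "wrist_force": force on the tool from outside, world axes, zero at the start; "torque": the same for the moment, N m; "opening": finger opening in m; "gripper_force": force on a finger pad.
Only numpy, scipy, OpenCV 4.12 (cv2) and the standard library are available. Lean on these libraries where they do the work, as an engineer would, in place of code of your own. Each camera call takes 0.05 s, during which the arm holds its last target. There are 200 camera calls.

## Working session

There is one attempt and no reset: what is moved stays moved. The work goes in short steps, Python scripts to look and compute and a tool call to move; the robot and the scene stay as the last step left them, time stands still between calls to the robot, and variables do not carry over. Pictures are saved under pics/ and viewed, at most 14 in all, crops included, and the job is handed in when it is done.

Besides the shell and the picture viewer there is one more tool, called after "Call:" by a JSON object that holds its "op" and its "data". move_arm: Moves the arm, as the interface text tells. Its arguments: {"type":"object","properties":{"commands":{"type":"array"},"claw":{"type":"number"},"grip_force":{"type":"number"}},"required":["commands"]}

```bash
mkdir -p pics; ls; cat > h.py <<'E'
import numpy as np, cv2
from bench import manip
def cap(n):
    c=manip.capture(n); np.savez('%s.npz'%n,**c); return c
def load(n): return dict(np.load('%s.npz'%n))
def cloud(c):
    K,R,t,z=c['intrinsics'],c['R'],c['t'],c['z_map']
    v,u=np.indices(z.shape); P=np.stack([(u-K[0,2])/K[0,0]*z,(v-K[1,2])/K[1,1]*z,z],-1)
    W=(P-t)@R; W[z==0]=np.nan; return W
def save(name,img,box=None,s=1.5):
    if box: u0,v0,u1,v1=box; img=img[v0:v1,u0:u1]
    cv2.imwrite('pics/'+name,cv2.resize(img[...,::-1],None,fx=s,fy=s,interpolation=cv2.INTER_CUBIC))
E
python3 - <<'E'
from h import *
for n in('top','side'):
    c=cap(n); save(n+'0.png',c['img']); print(n,c['intrinsics'],c['R'],c['t'])
print(manip.read_state())
E
```

```text
pics
top [[450.32629972   0.         256.82147507]
 [  0.         450.32629972 193.317118  ]
 [  0.           0.           1.        ]] [[-0.01497105 -0.99971068 -0.01882589]
 [-0.98810416  0.01767405 -0.15276713]
 [ 0.15305567  0.01631486 -0.98808289]] [0.0220091  0.52356284 1.06738992]
side [[432.27985018   0.         251.87212366]
 [  0.         432.27985018 189.88508095]
 [  0.           0.           1.        ]] [[ 0.7984358  -0.60205695  0.00526249]
 [-0.38156152 -0.51274175 -0.76909474]
 [ 0.46573713  0.61206481 -0.63911313]] [-0.40463838  0.2484586   0.92191711]
{'clock': 0.1, 'joint_positions': array([ 1.26669461e+00,  3.79293277e-01,  1.73469618e+00, -6.26558964e-05,
        1.02850653e+00, -3.32882028e-02]), 'joint_velocities': array([-0.00059367, -0.00189907, -0.00130173, -0.00143421, -0.00178727,
        0.00144845]), 'joint_torque': array([-1.25847149e-03, -7.65040255e+01, -4.35296631e+01,  6.51985221e-02,
        3.97312373e-02,  2.67239278e-05]), 'tcp_pos': array([0.18717153, 0.67416354, 0.21341077]), 'ee_rot': array([-4.24030391e-01, -3.11274477e+00,  1.41291987e-03]), 'wrist_force': array([-0.60831   , -0.19882352, -0.08761637]), 'torque': array([ 0.02204227, -0.02592719, -0.03019909]), 'gripper_force': 0.0, 'opening': 0.09111115143780676}
```

View pics/top0.png

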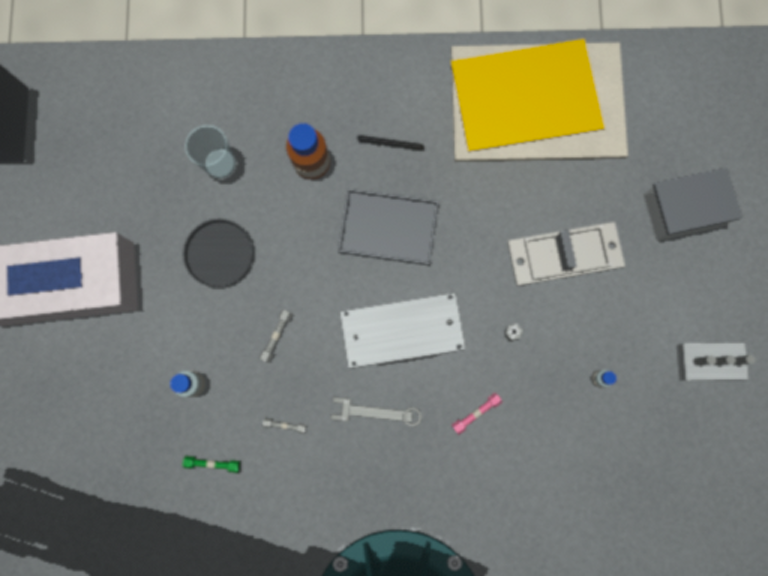

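View pics/side0.png

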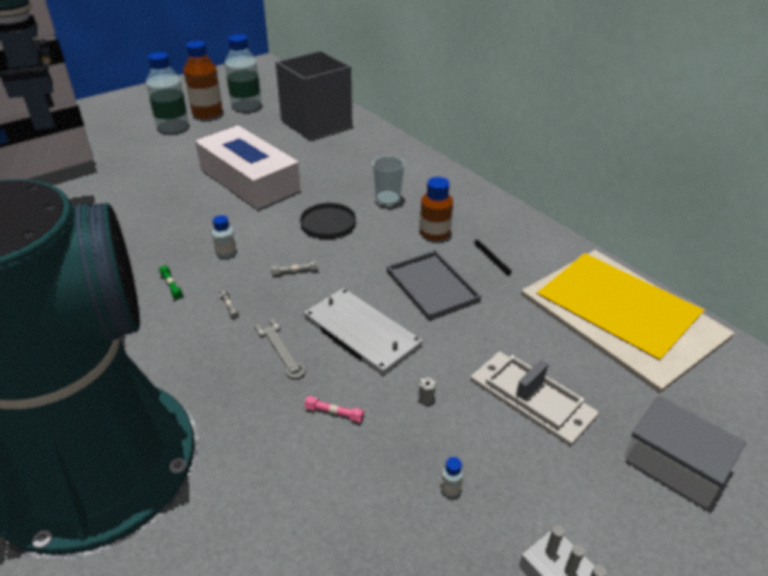

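The top picture (1.5x) shows the rack at (566,251), the carriage at (402,330), the tray at (389,228), the dish at (219,253), the large bottle at (184,384), the small bottle at (606,378), the valve at (513,331) and the amber bottle at (306,148).
Column candidates are steel (276,336), smaller steel (284,425), green (211,464) and pink (478,413). I choose the larger steel one at (276,336) and will check it in a crop.

```bash
python3 - <<'E'
from h import *
t=load('top');s=load('side')
def crop(c,b): 
    u0,v0,u1,v1=b; return cv2.resize(c['img'][v0:v1,u0:u1],(400,300),interpolation=cv2.INTER_CUBIC)
m=np.vstack([np.hstack([crop(t,(332,140,424,209)),crop(t,(220,186,316,258))]),np.hstack([crop(s,(308,225,404,297)),crop(s,(196,180,292,252))])])
save('crops.png',m,s=1)
def c2(c,b,w): 
    u0,v0,u1,v1=b; return cv2.resize(c['img'][v0:v1,u0:u1],w,interpolation=cv2.INTER_CUBIC)
m=np.hstack([c2(t,(160,196,220,296),(360,600)),c2(t,(320,200,360,240),(400,400)).repeat(1,0) if 0 else cv2.copyMakeBorder(c2(t,(320,200,360,240),(400,400)),0,200,0,0,cv2.BORDER_CONSTANT)])
save('crops2.png',m,s=1)
E
```

```text
(no output)
```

View pics/crops.png

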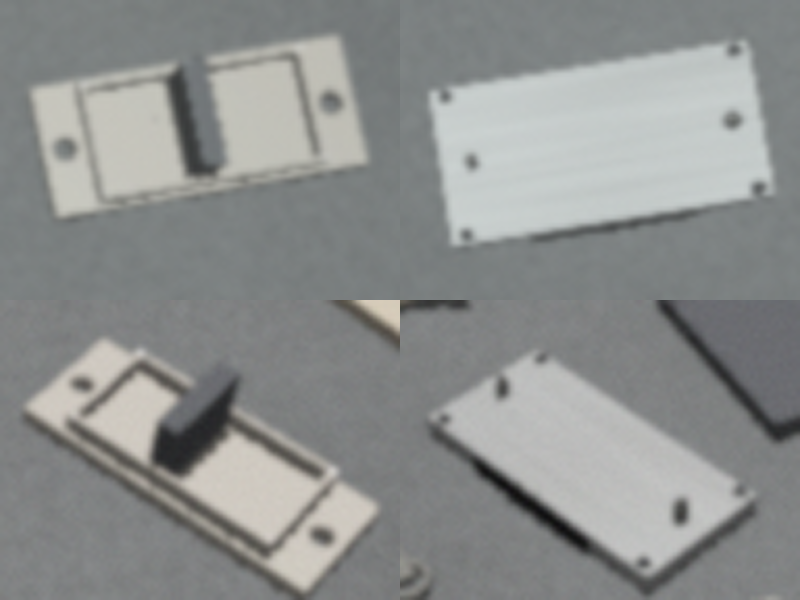

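View pics/crops2.png

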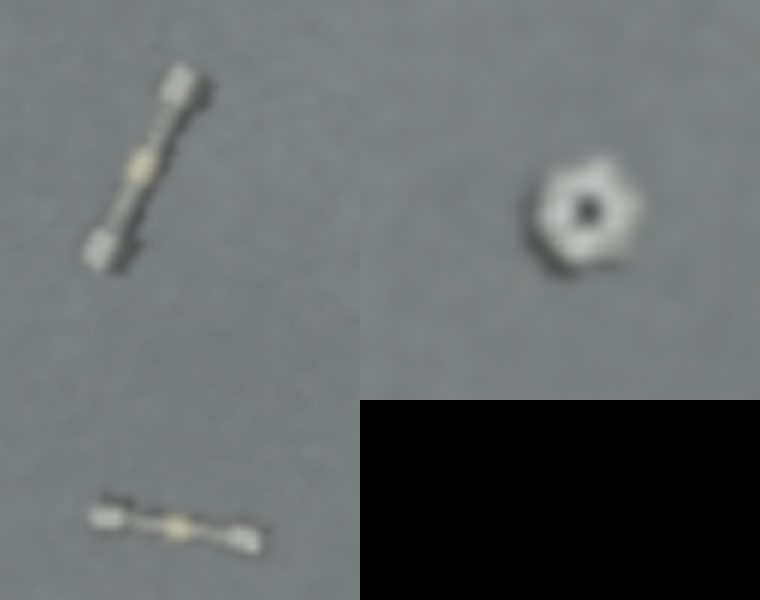

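The crops confirm the larger steel column at top (182,224), against the small one at (189,283). The right-hand pin is round and fuller, at about top (299,214). The left-hand pin is narrow, so it is the diamond, at about (237,224). Next I'll measure metrically.

```bash
cat >> h.py <<'E'
def ray(c,u,v,z):
    K,R,t=c['intrinsics'],c['R'],c['t']; d=R.T@np.array([(u-K[0,2])/K[0,0],(v-K[1,2])/K[1,1],1]); o=-R.T@t
    return (o+d*(z-o[2])/d[2])[:2]
def ortho(c,z,x0,x1,y0,y1,r=2000):
    # rows: x from x0, cols: y from y0 ; r px per m
    K,R,t=c['intrinsics'],c['R'],c['t']
    M=K@np.column_stack([R[:,1]/r,R[:,0]/r,R@np.array([x0,y0,z])+t])  # (col,row,1)->pix
    return cv2.warpPerspective(c['img'],M,(int((y1-y0)*r),int((x1-x0)*r)),flags=cv2.INTER_LINEAR|cv2.WARP_INVERSE_MAP)
def rect(c,z,cx,cy,h,f,r=2000):
    o=ortho(c,z,cx-h,cx+h,cy-h,cy+h,r).astype(int); m=f(o).astype(np.uint8)
    k,l,st,ce=cv2.connectedComponentsWithStats(m); i=1+np.argmax(st[1:,4])
    cs,_=cv2.findContours((l==i).astype(np.uint8),cv2.RETR_EXTERNAL,cv2.CHAIN_APPROX_NONE)
    p=np.vstack(cs)[:,0]; (a,b),(w,hh),an=cv2.minAreaRect(p.astype(np.float32))
    box=cv2.boxPoints(((a,b),(w,hh),an)); B=np.stack([box[:,1]/r+cx-h,box[:,0]/r+cy-h],1)
    e=[B[1]-B[0],B[2]-B[1]]; L=[np.hypot(*x) for x in e]; e=e[int(np.argmax(L))]; 
    if e[1]<0: e=-e
    return B.mean(0),max(L)*1e3,min(L)*1e3,np.arctan2(-e[0],e[1])  # yaw such that +y axis along e
E
python3 - <<'E'
from h import *
np.set_printoptions(precision=4,suppress=True)
for n in('top','side'):
    c=load(n); W=cloud(c); I=c['img'].astype(int)
    print(n)
    ap={'rack':(377,167),'dock':(268,220),'tray':(259,152),'dish':(146,169),'big':(122,256),'small':(405,252),'valve':(342,221),'col':(184,224),'amber':(202,92)}
    if n=='top': G={k:ray(c,*p,.01) for k,p in ap.items()}; print(G)
    br=lambda o:(o.min(-1)>130)
    for nm,z,thr in(('rack',.010,150),('dock',.015,150)):
        print(nm,rect(c,z,*G[nm],.14,lambda o:o.min(-1)>thr))
    g=np.median(I.reshape(-1,3),0)
    for nm,lo,r in(('big',.07,.05),('small',.05,.05),('amber',.11,.07),('valve',.030,.03),('col',.012,.06),('rack',.045,.06),('dish',.011,.08),('tray',.012,.1)):
        m=(np.hypot(W[...,0]-G[nm][0],W[...,1]-G[nm][1])<r+.03)&(W[...,2]>lo)&(W[...,2]<lo+.03)
        P=W[m]; 
        if len(P): print(nm,len(P),P.mean(0),P.min(0),P.max(0),'mid',(P.min(0)+P.max(0))/2)
    if n=='top':
        for nm,p,z in(('rackholeL',(346.5,173.9),.01),('rackholeR',(407.5,163.1),.01),('pinL',(236.6,224.2),.033),('pinR',(299.3,214.4),.033)):
            print(nm,ray(c,*p,z))
E
```

```text
top
{'rack': array([ 0.5907, -0.2922]), 'dock': array([ 0.4605, -0.0131]), 'tray': array([0.6357, 0.0067]), 'dish': array([0.5967, 0.2969]), 'big': array([0.3767, 0.3519]), 'small': array([ 0.3758, -0.3489]), 'valve': array([ 0.4549, -0.1976]), 'col': array([0.4539, 0.1978]), 'amber': array([0.8003, 0.1538])}
rack (array([ 0.5797, -0.2432]), np.float64(84.88041335463384), np.float64(78.83725443500852), np.float64(0.15865536272934927))
dock (array([ 0.4611, -0.0124]), np.float64(197.1920051532948), np.float64(96.23531574418544), np.float64(0.146381394533341))
big 140 [0.377  0.3359 0.0793] [0.3638 0.3218 0.0728] [0.3918 0.3516 0.0837] mid [0.3778 0.3367 0.0783]
small 75 [ 0.3753 -0.3348  0.0588] [ 0.3655 -0.3462  0.0515] [ 0.3845 -0.3241  0.063 ] mid [ 0.375  -0.3351  0.0573]
amber 291 [0.7585 0.1407 0.1195] [0.7372 0.1195 0.1101] [0.7824 0.1625 0.1253] mid [0.7598 0.141  0.1177]
valve 90 [ 0.4526 -0.1934  0.0355] [ 0.4405 -0.2059  0.0314] [ 0.4648 -0.1811  0.04  ] mid [ 0.4527 -0.1935  0.0357]
col 172 [0.4535 0.2001 0.0156] [0.4113 0.1768 0.012 ] [0.4961 0.227  0.0218] mid [0.4537 0.
[... 881 characters left out ...]
9  0.0626] mid [ 0.3741 -0.339   0.0564]
amber 134 [0.7543 0.1358 0.1189] [0.7349 0.1141 0.1103] [0.7786 0.1608 0.1242] mid [0.7567 0.1375 0.1173]
valve 94 [ 0.4499 -0.1978  0.0358] [ 0.4378 -0.209   0.0301] [ 0.4633 -0.1838  0.0396] mid [ 0.4505 -0.1964  0.0348]
col 112 [0.4516 0.1953 0.016 ] [0.4099 0.1713 0.0121] [0.4938 0.2193 0.0221] mid [0.4518 0.1953 0.0171]
rack 167 [ 0.5806 -0.2888  0.0532] [ 0.5521 -0.299   0.045 ] [ 0.6134 -0.2763  0.058 ] mid [ 0.5827 -0.2876  0.0515]
dish 159 [0.5944 0.2967 0.0152] [0.5354 0.2341 0.011 ] [0.6559 0.3596 0.0215] mid [0.5957 0.2969 0.0163]
tray 307 [ 0.6357 -0.0005  0.0155] [ 0.5067 -0.0813  0.012 ] [0.7056 0.0942 0.0202] mid [0.6061 0.0064 0.0161]
```

```bash
cat >> h.py <<'E'
def go(x,y,z,ang=None):
    """ang: world direction angle of tool y (mod pi). prints units: tool shift (cm4 units), turn units"""
    from scipy.spatial.transform import Rotation as Ro
    s=manip.read_state(); R=Ro.from_rotvec(s['ee_rot']).as_matrix()
    d=R.T@(np.array([x,y,z])-s['tcp_pos'])/.04
    a=np.arctan2(R[1,1],R[0,1]); print('t%.2f tcp'%s['clock'],s['tcp_pos'].round(4),'ytool ang %.4f'%a,'down',R[:,2].round(3),'j6 %.2f'%s['joint_positions'][5],'open %.4f'%s['opening'],'Fz',s['wrist_force'].round(1))
    tw=0 if ang is None else -((ang-a+np.pi/2)%np.pi-np.pi/2)/.15
    print('shift units',d.round(3),'turn units %.3f'%tw)
E
python3 - <<'E'
from h import *
np.set_printoptions(precision=4,suppress=True)
for n in('top','side'):
    c=load(n);W=cloud(c)
    m=(np.hypot(W[...,0]-.4535,W[...,1]-.198)<.07)&(W[...,2]>.008)&(W[...,2]<.03)
    P=W[m]; u,s,v=np.linalg.svd(P[:,:2]-P[:,:2].mean(0)); q=(P[:,:2]-P[:,:2].mean(0))@v.T
    print(n,'col',P.mean(0),v[0],np.arctan2(v[0,1],v[0,0]),q.min(0),q.max(0))
    m=(abs(W[...,0]-.635)<.09)&(abs(W[...,1]-.005)<.12)&(W[...,2]>.011)&(W[...,2]<.022)&~(W[...,0]<.54)
    r=cv2.minAreaRect(W[m][:,:2].astype(np.float32)); print('tray',r)
go(.452,.199,.12)
E
```

```text
top col [0.4539 0.1996 0.0147] [-0.9012  0.4335] 2.6932514433240606 [-0.0453 -0.0107] [0.0442 0.0092]
tray ((0.6390096545219421, 0.00872524082660675), (0.15811502933502197, 0.11341936141252518), 80.80062866210938)
side col [0.4516 0.1947 0.0147] [-0.9029  0.4299] 2.6972100374037957 [-0.0448 -0.0111] [0.0448 0.0083]
tray ((0.6370002031326294, 0.005502484738826752), (0.16120582818984985, 0.11690100282430649), 80.37873840332031)
t0.10 tcp [0.1872 0.6742 0.2134] ytool ang 1.3000 down [-0.    -0.001 -1.   ] j6 -0.03 open 0.0911 Fz [-0.6 -0.2 -0.1]
shift units [-9.557 -9.673  2.344] turn units 0.000
```

Call:
{"op": "move_arm", "data": {"commands": [[[-0.684,-0.694,0,0],[-0.684,-0.694,0,0],[-0.684,-0.694,0,0],[-0.684,-0.694,0,0],[-0.684,-0.694,0,0],[-0.684,-0.694,0,0],[-0.684,-0.694,0,0],[-0.684,-0.694,0,0],[-0.684,-0.694,0,0],[-0.684,-0.694,0,0],[-0.684,-0.694,0,0],[-0.684,-0.694,0,0],[-0.684,-0.694,0,0],[-0.684,-0.694,0,0],[0,0,0,0.586],[0,0,0,0.586],[0,0,0.9,0],[0,0,0.9,0],[0,0,0,0]]], "claw": 0.1, "grip_force": 25}}

```text
clock: 2.48
tcp_pos: [0.4507, 0.1969, 0.14]
ee_rot: [-0.695, -3.06, 0.004]
wrist_force: [0.0, -0.5, -0.2]
opening: 0.05
gripper_force: 0.0
```

```bash
python3 -c "
from h import *
go(.4525,.197,.003,1.124)"
```

```text
t2.48 tcp [0.4507 0.1969 0.14  ] ytool ang 1.1241 down [-0.004 -0.002 -1.   ] j6 -0.76 open 0.0500 Fz [ 0.  -0.5 -0.2]
shift units [-0.05   0.033  3.425] turn units 0.001
```

Call:
{"op": "move_arm", "data": {"commands": [[[-0.03,0.03,0.8,0],[0,0,0.8,0],[0,0,0.8,0],[0,0,0.6,0],[0,0,0.3,0],[0,0,0.12,0],[0,0,0,0],[0,0,0,0]]]}}

```text
clock: 3.48
tcp_pos: [0.4545, 0.1983, 0.0059]
ee_rot: [0.695, 3.063, 0.001]
wrist_force: [0.1, 0.1, -0.7]
opening: 0.0498
gripper_force: 0.0
```

Call:
{"op": "move_arm", "data": {"commands": [[[0,0,0,0],[0,0,0,0],[0,0,0,0],[0,0,0,0],[0,0,0,0],[0,0,0,0]]], "claw": -1}}

```text
clock: 4.22
tcp_pos: [0.454, 0.1981, 0.0051]
ee_rot: [-0.696, -3.064, 0.0]
wrist_force: [-0.1, 0.2, 2.2]
opening: 0.0115
gripper_force: 25.0
```

Call:
{"op": "move_arm", "data": {"commands": [[[0,0,-0.3,0],[0,0,-0.8,0],[0,0,-0.8,0],[0,0,0,0]]]}}

```text
clock: 4.72
tcp_pos: [0.4554, 0.1987, 0.0837]
ee_rot: [0.695, 3.06, 0.004]
wrist_force: [1.4, 0.4, -1.2]
opening: 0.0114
gripper_force: 25.0
```

```bash
python3 -c "
from h import *
go(.638,.007,.08,1.407+np.pi/2)"
```

```text
t4.72 tcp [0.4554 0.1987 0.0837] ytool ang 1.1242 down [ 0.004  0.002 -1.   ] j6 -0.76 open 0.0114 Fz [ 1.4  0.4 -1.2]
shift units [-6.186 -2.35   0.103] turn units 8.587
```

Call:
{"op": "move_arm", "data": {"commands": [[[-0.773,-0.294,0,0],[-0.773,-0.294,0,0],[-0.773,-0.294,0,0],[-0.773,-0.294,0,0],[-0.773,-0.294,0,0],[-0.773,-0.294,0,0],[-0.773,-0.294,0,0],[-0.773,-0.294,0,0],[0,0,0,0.954],[0,0,0,0.954],[0,0,0,0.954],[0,0,0,0.954],[0,0,0,0.954],[0,0,0,0.954],[0,0,0,0.954],[0,0,0,0.954],[0,0,0,0.954],[0,0,0,0]]]}}

```text
clock: 6.98
tcp_pos: [0.6359, 0.0064, 0.0804]
ee_rot: [-2.394, -2.033, 0.001]
wrist_force: [0.6, 0.8, -0.9]
opening: 0.0111
gripper_force: 25.0
```

```bash
python3 -c "
from h import *
go(.638,.007,.009,1.407+np.pi/2)"
```

```text
t6.97 tcp [0.6359 0.0064 0.0804] ytool ang -0.1629 down [-0.001  0.    -1.   ] j6 0.14 open 0.0111 Fz [ 0.6  0.8 -0.9]
shift units [0.022 0.051 1.785] turn units 0.006
```

Call:
{"op": "move_arm", "data": {"commands": [[[0,0.05,0.8,0],[0,0,0.5,0],[0,0,0.25,0],[0,0,0.12,0],[0,0,0.06,0],[0,0,0,0],[0,0,0,0]]]}}

```text
clock: 7.85
tcp_pos: [0.6387, 0.0061, 0.0124]
ee_rot: [2.395, 2.032, 0.001]
wrist_force: [-1.0, 0.0, -0.8]
opening: 0.0114
gripper_force: 25.0
```

Call:
{"op": "move_arm", "data": {"commands": [[[0,0,0,0],[0,0,0,0],[0,0,0,0],[0,0,-0.2,0],[0,0,-0.8,0],[0,0,-0.8,0],[0,0,-0.8,0],[0,0,-0.8,0],[0,0,0,0]]], "claw": -0.2}}

```text
clock: 8.98
tcp_pos: [0.6399, 0.0061, 0.151]
ee_rot: [2.393, 2.03, 0.005]
wrist_force: [0.6, 0.1, -0.0]
opening: 0.0363
gripper_force: 0.0
```

```bash
python3 -c "
from h import *
c=cap('top'); I=c['img']
save('t1.png',I,(150,90,440,290),2.7)
print(rect(c,.01,.59,-.29,.14,lambda o:o.min(-1)>110))
s=cap('side')
print(rect(s,.01,.59,-.29,.14,lambda o:o.min(-1)>110))
go(.584,-.286,.12,1.5708+.156)"
```

```text
(array([ 0.58975, -0.29025], dtype=float32), np.float32(279.5), np.float32(279.5), np.float32(-0.0))
(array([ 0.58975, -0.29025], dtype=float32), np.float32(279.5), np.float32(279.5), np.float32(-0.0))
t9.07 tcp [0.6383 0.0061 0.148 ] ytool ang -0.1637 down [ 0. -0. -1.] j6 0.14 open 0.0364 Fz [-0.1  0.7 -0.4]
shift units [-7.426 -0.149  0.701] turn units 8.341
```

View pics/t1.png

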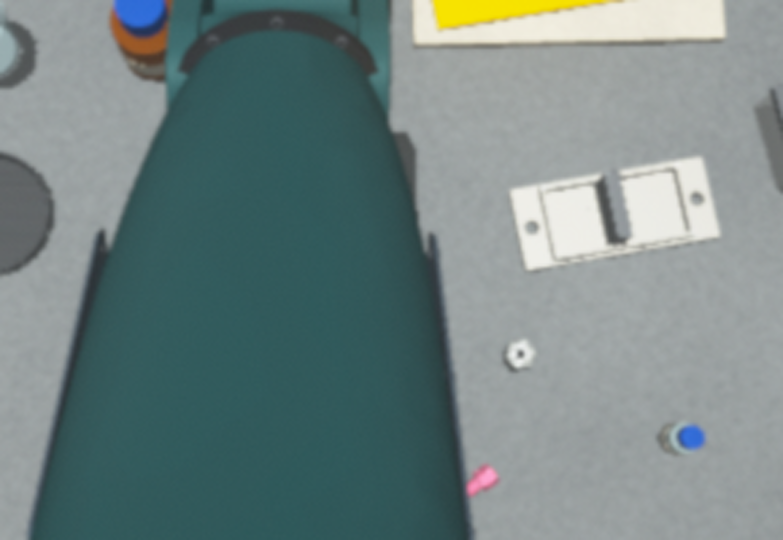

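The view of the tray is blocked by the arm. The rack is undisturbed, with its handle at crop (615,205).

Call:
{"op": "move_arm", "data": {"commands": [[[-0.825,-0.017,0,0],[-0.825,-0.017,0,0],[-0.825,-0.017,0,0],[-0.825,-0.017,0,0],[-0.825,-0.017,0,0],[-0.825,-0.017,0,0],[-0.825,-0.017,0,0],[-0.825,-0.017,0,0],[-0.825,-0.017,0,0],[0,0,0,0.927],[0,0,0,0.927],[0,0,0,0.927],[0,0,0,0.927],[0,0,0,0.927],[0,0,0,0.927],[0,0,0,0.927],[0,0,0,0.927],[0,0,0,0.927],[0,0,0,0]]], "claw": 0}}

```text
clock: 11.45
tcp_pos: [0.5834, -0.2856, 0.1467]
ee_rot: [-3.131, -0.245, 0.002]
wrist_force: [0.8, -0.8, 0.7]
opening: 0.0454
gripper_force: 0.0
```

```bash
python3 -c "
from h import *
c=cap('top'); save('t2.png',c['img'],(150,90,440,290),2.7)
go(.583,-.2855,.024,1.5708+.156)"
```

```text
t11.50 tcp [ 0.5835 -0.2857  0.147 ] ytool ang -1.4121 down [-0.001  0.001 -1.   ] j6 0.92 open 0.0456 Fz [-0.6  0.4 -0.4]
shift units [-0.008 -0.004  3.074] turn units 0.018
```

View pics/t2.png

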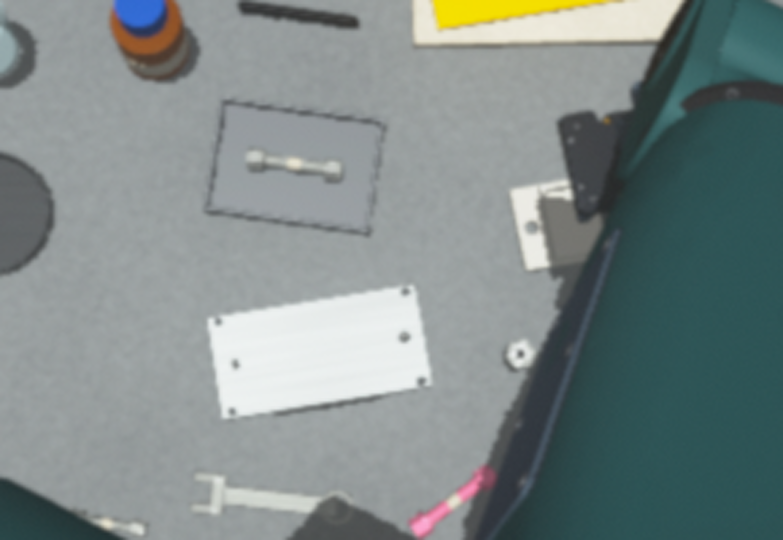

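The column lies centred in the tray at crop (295,165). The arm is over the rack, so I'll descend and grip the rib.

Call:
{"op": "move_arm", "data": {"commands": [[[0,0,0.8,0],[0,0,0.8,0],[0,0,0.7,0],[0,0,0.4,0],[0,0,0.25,0],[0,0,0.1,0],[0,0,0,0],[0,0,0,0]]]}}

```text
clock: 12.5
tcp_pos: [0.5844, -0.2861, 0.0267]
ee_rot: [3.132, 0.244, 0.001]
wrist_force: [-1.0, 0.1, 1.0]
opening: 0.0457
gripper_force: 0.0
```

Call:
{"op": "move_arm", "data": {"commands": [[[0,0,0,0],[0,0,0,0],[0,0,0,0],[0,0,0,0],[0,0,0,0],[0,0,0,0],[0,0,0,0]]], "claw": -1, "grip_force": 45}}

```text
clock: 13.38
tcp_pos: [0.5841, -0.286, 0.026]
ee_rot: [3.132, 0.244, 0.0]
wrist_force: [-0.8, -1.9, 3.0]
opening: 0.0136
gripper_force: 45.0
```

```bash
python3 -c "
from h import *
c=cap('side'); save('s1.png',c['img'],(220,130,430,300),3.5)
go(.459,-.006,.09,1.5708+.146)"
```

```text
t13.43 tcp [ 0.5841 -0.2861  0.0261] ytool ang -1.4152 down [ 0. -0. -1.] j6 0.92 open 0.0136 Fz [-0.3 -1.5  1.3]
shift units [-2.003 -7.401 -1.601] turn units 0.064
```

View pics/s1.png

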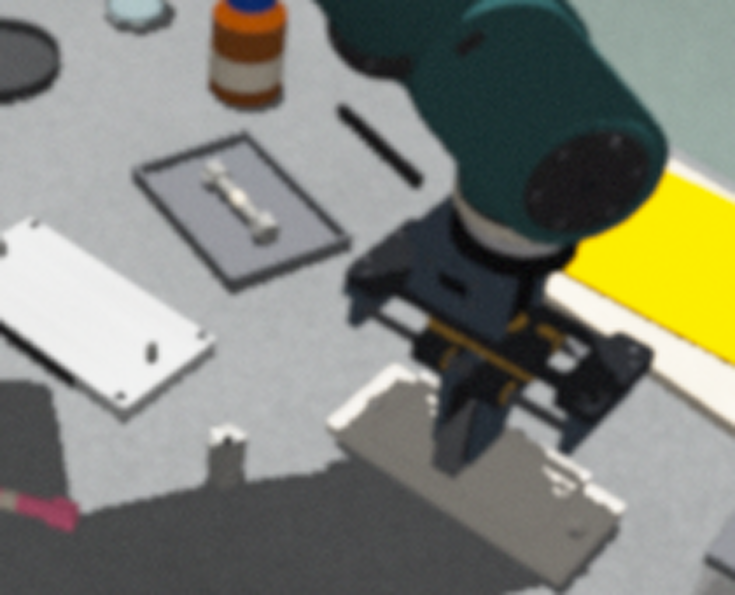

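Call:
{"op": "move_arm", "data": {"commands": [[[0,0,-0.4,0],[0,0,-0.7,0],[0,0,-0.7,0],[-0.222,-0.822,0,0],[-0.222,-0.822,0,0],[-0.222,-0.822,0,0],[-0.222,-0.822,0,0],[-0.222,-0.822,0,0],[-0.222,-0.822,0,0],[-0.222,-0.822,0,0],[-0.222,-0.822,0,0],[-0.222,-0.822,0,0],[0,0,0,0.064],[0,0,0,0]]]}}

```text
clock: 15.18
tcp_pos: [0.4595, -0.006, 0.0985]
ee_rot: [3.133, 0.23, 0.001]
wrist_force: [-0.1, -0.4, -3.8]
opening: 0.0139
gripper_force: 45.0
```

```bash
python3 -c "
from h import *
go(.4583,-.0068,.066,1.5708+.146)"
```

```text
t15.18 tcp [ 0.4595 -0.006   0.0985] ytool ang -1.4244 down [ 0.001 -0.    -1.   ] j6 1.36 open 0.0139 Fz [-0.1 -0.4 -3.8]
shift units [-0.033  0.014  0.812] turn units 0.002
```

Call:
{"op": "move_arm", "data": {"commands": [[[-0.033,0.014,0.4,0],[0,0,0.3,0],[0,0,0.1,0],[0,0,0,0],[0,0,0,0],[0,0,0,0]]]}}

```text
clock: 15.92
tcp_pos: [0.4582, -0.0067, 0.0662]
ee_rot: [3.133, 0.229, 0.001]
wrist_force: [0.8, -0.3, -3.9]
opening: 0.0139
gripper_force: 45.0
```

```bash
python3 -c "
from h import *
go(.4583,-.0068,.066,1.5708+.146)
c=cap('side'); t=cap('top')
# project predicted dock/rack outlines
a=cv2.resize(c['img'][170:260,190:296],None,fx=7,fy=6.6,interpolation=cv2.INTER_CUBIC)
save('s2.png',a,s=1)
"
```

```text
t15.93 tcp [ 0.4582 -0.0067  0.0662] ytool ang -1.4247 down [ 0.001 -0.    -1.   ] j6 1.36 open 0.0139 Fz [ 0.8 -0.3 -3.9]
shift units [0.002 0.002 0.006] turn units 0.001
```

View pics/s2.png

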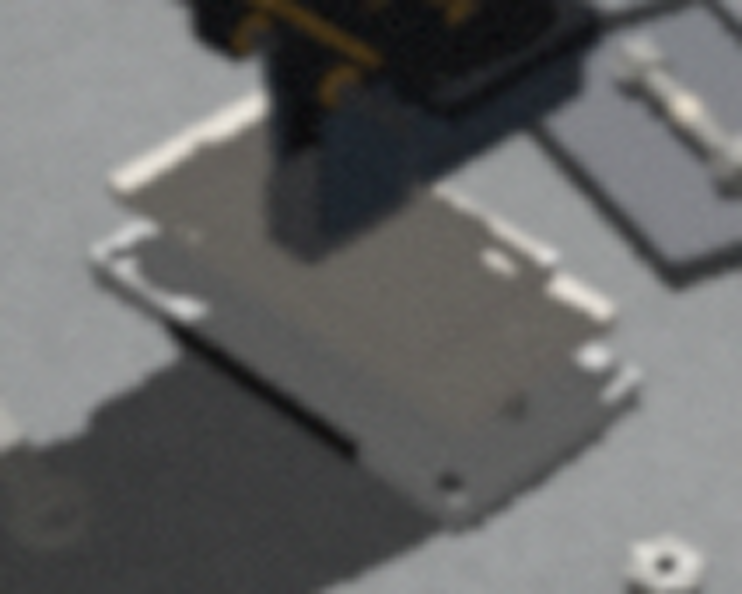

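```bash
python3 -c "
from h import *
np.set_printoptions(precision=4,suppress=True)
c=load('side')
I=cv2.cvtColor(c['img'],cv2.COLOR_RGB2GRAY).astype(float)
p=lambda x,y,z:ray(c,190+(x+.5)/7-.5,170+(y+.5)/6.6-.5,z)
R=p(514,405,.05);L=p(192,236,.05);print('holes',R,L,np.hypot(*(L-R)))
K=c['intrinsics']
def proj(X): q=K@(c['R']@X+c['t']); return q[:2]/q[2]
# side-camera pin picks before (crop 196,180, scale 4.167)
z0=.033
yw=.146; d=np.array([-np.sin(yw),np.cos(yw)]);e=np.array([np.cos(yw),np.sin(yw)])
print('rack from hole R:',R+.086*d, 'tcp .4582 -.0067')
a=np.clip((I[170:260,190:296]-30)*2.6,0,255).astype(np.uint8)
a=cv2.resize(a,(742,594),interpolation=cv2.INTER_CUBIC)
save('s3.png',cv2.cvtColor(a,cv2.COLOR_GRAY2RGB),s=1)
"
```

```text
holes [ 0.4515 -0.1169] [0.4142 0.0248] 0.1465300548184992
rack from hole R: [ 0.4389 -0.0318] tcp .4582 -.0067
```

View pics/s3.png

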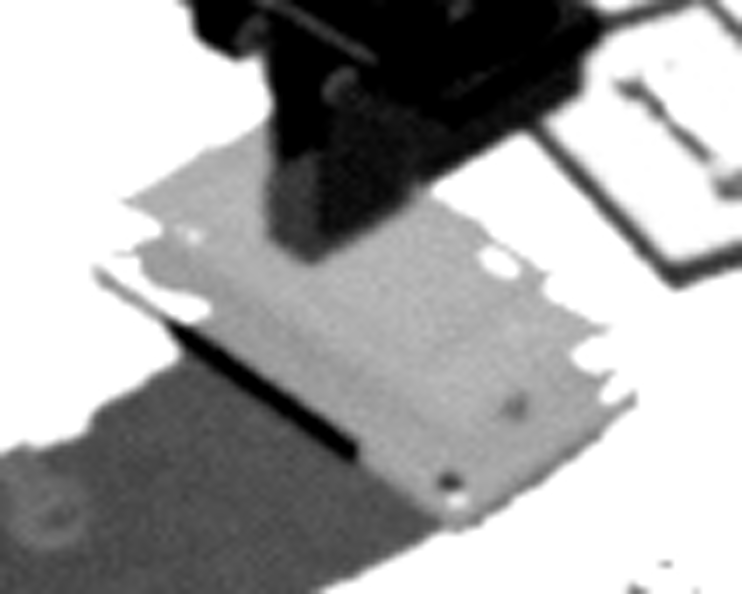

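```bash
python3 -c "
from h import *
c=load('side');K=c['intrinsics']
def P(X):
    q=K@(c['R']@X+c['t']); q=q[:2]/q[2]; return ((q-[190,170]+.5)*[7,6.6]-.5).round(0)
yw=.146; d=np.array([-np.sin(yw),np.cos(yw)]);e=np.array([np.cos(yw),np.sin(yw)])
def pt(o,x,y,z): return P(np.array([*(np.array(o)+x*e+y*d),z]))
o=(.4582,-.0067)
for n,x,y in(('holeR',0,-.086),('holeL',0,.072),('++',.039,.085),('+-',.039,-.099),('--',-.039,-.099),('-+',-.039,.085)): print(n,'rack z.05',pt(o,x,y,.05),'at .04',pt(o,x,y,.04))
o=(.459,-.0072)
for n,x,y in(('pinR',0,-.086),('pinL',0,.072)): print(n,pt(o,x,y,.033),pt(o,x,y,.015))
for n,x,y in(('++',.048,.091),('+-',.048,-.105),('--',-.048,-.105),('-+',-.048,.091)): print('dock',n,pt(o,x,y,.015))
for n,x,y in(('screw--',-.04,-.097),): print(n,pt(o,x,y,.015))
"
```

```text
holeR rack z.05 [513. 344.] at .04 [512. 363.]
holeL rack z.05 [208. 149.] at .04 [209. 168.]
++ rack z.05 [261.  91.] at .04 [262. 110.]
+- rack z.05 [616. 310.] at .04 [615. 329.]
-- rack z.05 [461. 415.] at .04 [461. 435.]
-+ rack z.05 [106. 179.] at .04 [108. 199.]
pinR [515. 377.] [513. 411.]
pinL [213. 181.] [214. 215.]
dock ++ [272. 140.]
dock +- [643. 372.]
dock -- [457. 504.]
dock -+ [ 86. 249.]
screw-- [457. 481.]
```

The rack corners at crop (614,311) and (110,183) match the prediction from the TCP. The pin base at (514,405) lines up with the hole column. I'll lower gently and watch the force.

Call:
{"op": "move_arm", "data": {"commands": [[[0,0,0.08,0],[0,0,0.05,0],[0,0,0.05,0],[0,0,0.05,0],[0,0,0,0]]]}}

```text
clock: 16.65
tcp_pos: [0.4578, -0.0067, 0.0566]
ee_rot: [-3.133, -0.229, 0.001]
wrist_force: [0.2, -0.8, -4.3]
opening: 0.0138
gripper_force: 45.0
```

Call:
{"op": "move_arm", "data": {"commands": [[[0,0,0.05,0],[0,0,0.05,0],[0,0,0,0]]]}}

```text
clock: 17.02
tcp_pos: [0.4578, -0.0067, 0.0526]
ee_rot: [-3.133, -0.229, 0.0]
wrist_force: [0.4, -0.2, -3.4]
opening: 0.0139
gripper_force: 45.0
```

Call:
{"op": "move_arm", "data": {"commands": [[[0,0,0.06,0],[0,0,0.06,0],[0,0,0.06,0],[0,0,0,0]]]}}

```text
clock: 17.52
tcp_pos: [0.4578, -0.0067, 0.0453]
ee_rot: [-3.133, -0.229, 0.001]
wrist_force: [0.9, 1.2, -3.1]
opening: 0.0137
gripper_force: 45.0
```

Call:
{"op": "move_arm", "data": {"commands": [[[0,0,0.05,0],[0,0,0.05,0],[0,0,0,0],[0,0,0,0]]]}}

```text
clock: 18.02
tcp_pos: [0.4579, -0.0067, 0.0415]
ee_rot: [-3.133, -0.229, 0.0]
wrist_force: [0.2, -0.3, -3.1]
opening: 0.014
gripper_force: 45.0
```

Call:
{"op": "move_arm", "data": {"commands": [[[0,0,0.04,0],[0,0,0,0],[0,0,0,0]]]}}

```text
clock: 18.4
tcp_pos: [0.4581, -0.0067, 0.0409]
ee_rot: [-3.133, -0.229, 0.0]
wrist_force: [-9.4, 0.7, 29.0]
opening: 0.0139
gripper_force: 45.0
```

Call:
{"op": "move_arm", "data": {"commands": [[[0,0,0,0],[0,0,0,0],[0,0,0,0],[0,0,0,0]]], "claw": 0}}

```text
clock: 18.9
tcp_pos: [0.4579, -0.0067, 0.0399]
ee_rot: [3.133, 0.229, -0.0]
wrist_force: [-0.0, -0.2, 0.1]
opening: 0.0452
gripper_force: 0.0
```

Call:
{"op": "move_arm", "data": {"commands": [[[0,0,-0.3,0],[0,0,-0.8,0],[0,0,-0.8,0],[0,0,-0.8,0],[0,0,0,0]]]}}

```text
clock: 19.52
tcp_pos: [0.4594, -0.0068, 0.1507]
ee_rot: [3.133, 0.229, 0.007]
wrist_force: [-0.0, 1.1, 0.2]
opening: 0.0459
gripper_force: 0.0
```

```bash
python3 -c "
from h import *
c=cap('side'); save('s4.png',c['img'],(180,130,320,270),4)
W=cloud(c)
yw=.146; d=np.array([-np.sin(yw),np.cos(yw)]);e=np.array([np.cos(yw),np.sin(yw)])
q=W[...,:2]-[.4578,-.0067]; X=q@e;Y=q@d
m=(abs(X)<.03)&(Y<-.075)&(Y>-.095)&(W[...,2]<.05);n=(abs(X)<.03)&(Y>.062)&(Y<.08)&(W[...,2]<.05)
print('plate z ends',np.median(W[m][:,2]),np.median(W[n][:,2]))
m=(abs(X)<.03)&(abs(Y)<.006)&(W[...,2]>.05);print('handle',np.median(W[m][:,2]),W[m].max(0))
go(.4515,-.196,.12,1.5708)"
```

```text
plate z ends 0.0258661377880768 0.02588696686453863
handle 0.07055009062051852 [0.48777223 0.0029276  0.38009996]
t19.57 tcp [ 0.4585 -0.0067  0.1492] ytool ang -1.4247 down [ 0.003 -0.    -1.   ] j6 1.36 open 0.0457 Fz [-0.1 -0.3 -0.2]
shift units [-0.864  4.655  0.73 ] turn units 0.974
```

View pics/s4.png

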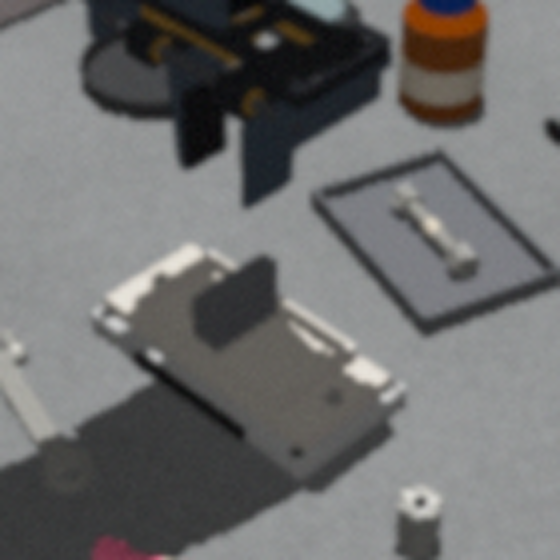

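The rack lies flat on the carriage: the plate is at 26 mm at both ends and the handle top at 70 mm. The column is well inside the tray at crop (430,230). Next is the valve, seen at crop (419,520).

Call:
{"op": "move_arm", "data": {"commands": [[[-0.143,0.77,0,0],[-0.143,0.77,0,0],[-0.143,0.77,0,0],[-0.143,0.77,0,0],[-0.143,0.77,0,0],[-0.143,0.77,0,0],[0,0,0,0.77],[0,0,0,0.77],[0,0,0,0.77],[0,0,0,0.77],[0,0,0.7,0],[0,0,0.7,0],[0,0,0.5,0],[0,0,0,0],[0,0,0,0]]], "claw": 0.2}}

```text
clock: 21.45
tcp_pos: [0.4509, -0.1945, 0.0722]
ee_rot: [-3.102, 0.494, 0.0]
wrist_force: [0.0, 0.4, 0.9]
opening: 0.0549
gripper_force: 0.0
```

```bash
python3 -c "
from h import *
go(.4510,-.1955,.008,1.257)"
```

```text
t21.45 tcp [ 0.4509 -0.1945  0.0722] ytool ang -1.8867 down [-0.  0. -1.] j6 1.43 open 0.0549 Fz [0.  0.4 0.9]
shift units [0.01  0.022 1.604] turn units -0.014
```

Call:
{"op": "move_arm", "data": {"commands": [[[0.01,0.02,0.6,0],[0,0,0.5,0],[0,0,0.35,0],[0,0,0.15,0],[0,0,0,0],[0,0,0,0]]]}}

```text
clock: 22.2
tcp_pos: [0.4514, -0.1956, 0.0085]
ee_rot: [3.102, -0.494, 0.001]
wrist_force: [-0.2, 0.1, 0.3]
opening: 0.0548
gripper_force: 0.0
```

Call:
{"op": "move_arm", "data": {"commands": [[[0,0,0,0],[0,0,0,0],[0,0,0,0],[0,0,0,0],[0,0,0,0],[0,0,0,0],[0,0,0,0]]], "claw": -1, "grip_force": 25}}

```text
clock: 23.08
tcp_pos: [0.4511, -0.1955, 0.008]
ee_rot: [3.102, -0.494, 0.0]
wrist_force: [-0.7, 0.4, 2.5]
opening: 0.0238
gripper_force: 25.0
```

Call:
{"op": "move_arm", "data": {"commands": [[[0,0,-0.3,0],[0,0,-0.8,0],[0,0,-0.8,0],[0,0,-0.8,0],[0,0,-0.6,0],[0,0,0,0]]]}}

```text
clock: 23.82
tcp_pos: [0.4519, -0.1958, 0.1419]
ee_rot: [3.101, -0.494, 0.005]
wrist_force: [1.2, 0.8, -0.8]
opening: 0.0237
gripper_force: 25.0
```

```bash
python3 -c "
from h import *
go(.596,.2985,.1)"
```

```text
t23.82 tcp [ 0.4519 -0.1958  0.1419] ytool ang -1.8867 down [ 0.003 -0.002 -1.   ] j6 1.43 open 0.0237 Fz [ 1.2  0.8 -0.8]
shift units [ -0.418 -12.867   1.041] turn units 0.000
```

Call:
{"op": "move_arm", "data": {"commands": [[[-0.026,-0.804,0,0],[-0.026,-0.804,0,0],[-0.026,-0.804,0,0],[-0.026,-0.804,0,0],[-0.026,-0.804,0,0],[-0.026,-0.804,0,0],[-0.026,-0.804,0,0],[-0.026,-0.804,0,0],[-0.026,-0.804,0,0],[-0.026,-0.804,0,0],[-0.026,-0.804,0,0],[-0.026,-0.804,0,0],[-0.026,-0.804,0,0],[-0.026,-0.804,0,0],[-0.026,-0.804,0,0],[-0.026,-0.804,0,0],[0,0,0,0]]]}}

```text
clock: 25.95
tcp_pos: [0.5948, 0.3002, 0.1388]
ee_rot: [3.102, -0.492, -0.001]
wrist_force: [-0.1, 0.7, -0.6]
opening: 0.0237
gripper_force: 25.0
```

```bash
python3 -c "
from h import *
go(.596,.2985,.0125)"
```

```text
t25.95 tcp [0.5948 0.3002 0.1388] ytool ang -1.8852 down [-0.001 -0.    -1.   ] j6 2.32 open 0.0237 Fz [-0.1  0.7 -0.6]
shift units [0.043 0.028 3.157] turn units 0.000
```

Call:
{"op": "move_arm", "data": {"commands": [[[0.04,0.03,0.8,0],[0,0,0.8,0],[0,0,0.8,0],[0,0,0.4,0],[0,0,0.2,0],[0,0,0.1,0],[0,0,0.04,0],[0,0,0,0],[0,0,0,0]]]}}

```text
clock: 27.08
tcp_pos: [0.5965, 0.2973, 0.0148]
ee_rot: [-3.102, 0.494, -0.001]
wrist_force: [0.4, -0.9, -1.6]
opening: 0.0239
gripper_force: 25.0
```

Call:
{"op": "move_arm", "data": {"commands": [[[0,0,0,0],[0,0,0,0],[0,0,0,0],[0,0,0,0],[0,0,-0.3,0],[0,0,-0.8,0],[0,0,-0.8,0],[0,0,-0.8,0],[0,0,-0.8,0],[0,0,0,0]]], "claw": 0}}

```text
clock: 28.32
tcp_pos: [0.5977, 0.2979, 0.1578]
ee_rot: [-3.1, 0.494, -0.006]
wrist_force: [0.8, -0.2, -0.3]
opening: 0.0457
gripper_force: 0.0
```

```bash
python3 -c "
from h import *
go(.3757,.334,.15)"
```

```text
t28.32 tcp [0.5977 0.2979 0.1578] ytool ang -1.8867 down [ 0.004  0.002 -1.   ] j6 2.31 open 0.0457 Fz [ 0.8 -0.2 -0.3]
shift units [-5.556  0.866  0.172] turn units 0.000
```

Call:
{"op": "move_arm", "data": {"commands": [[[0,0,0,-0.968],[0,0,0,-0.968],[0,0,0,-0.968],[0,0,0,-0.968],[0,0,0,-0.968],[0,0,0,-0.968],[0,0,0,-0.968],[0,0,0,-0.968],[0,0,0,-0.968],[0,0,0,-0.968],[0,0,0,-0.968],[0,0,0,-0.968],[0,0,0,-0.968],[0,0,0,-0.968],[0,0,0,0]]], "claw": 0.7}}

```text
clock: 30.2
tcp_pos: [0.5958, 0.297, 0.1538]
ee_rot: [-2.054, -2.376, 0.001]
wrist_force: [0.2, 0.5, 0.6]
opening: 0.0775
gripper_force: 0.0
```

```bash
python3 -c "
from h import *
go(.3757,.334,.13,.146)
c=cap('top'); m=np.hstack([cv2.resize(c['img'][130:210,100:190],(400,356)),cv2.resize(c['img'][210:290,80:170],(400,356))]); save('t3.png',m,s=1)"
```

```text
t30.20 tcp [0.5958 0.297  0.1538] ytool ang 0.1452 down [-0.001 -0.    -1.   ] j6 0.28 open 0.0775 Fz [0.2 0.5 0.6]
shift units [ 1.711 -5.311  0.599] turn units -0.005
```

View pics/t3.png

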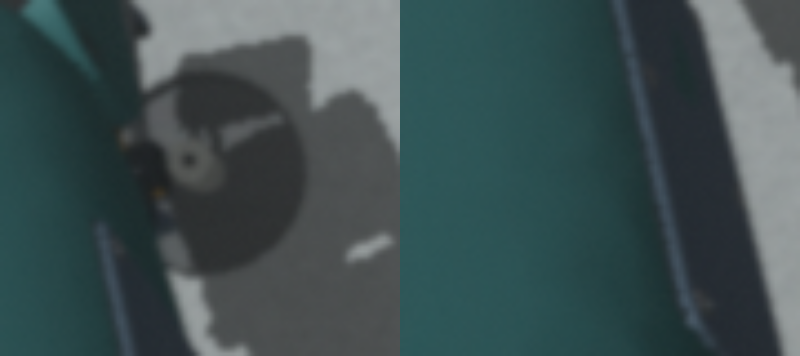

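The valve stands in the dish near its centre at crop (193,165). Now the large bottle.

Call:
{"op": "move_arm", "data": {"commands": [[[0.244,-0.759,0,0],[0.244,-0.759,0,0],[0.244,-0.759,0,0],[0.244,-0.759,0,0],[0.244,-0.759,0,0],[0.244,-0.759,0,0],[0.244,-0.759,0,0],[0,0,0,0],[0,0,0,0]]]}}

```text
clock: 31.38
tcp_pos: [0.3765, 0.3341, 0.1545]
ee_rot: [2.055, 2.376, 0.001]
wrist_force: [1.1, 0.5, 0.0]
opening: 0.0772
gripper_force: 0.0
```

```bash
python3 -c "
from h import *
go(.3757,.334,.016,.146)
c=cap('side'); save('s5.png',c['img'],(100,90,240,200),5)"
```

```text
t31.38 tcp [0.3765 0.3341 0.1545] ytool ang 0.1446 down [ 0.  0. -1.] j6 0.53 open 0.0772 Fz [1.1 0.5 0. ]
shift units [ 1.000e-03 -2.300e-02  3.462e+00] turn units -0.010
```

View pics/s5.png

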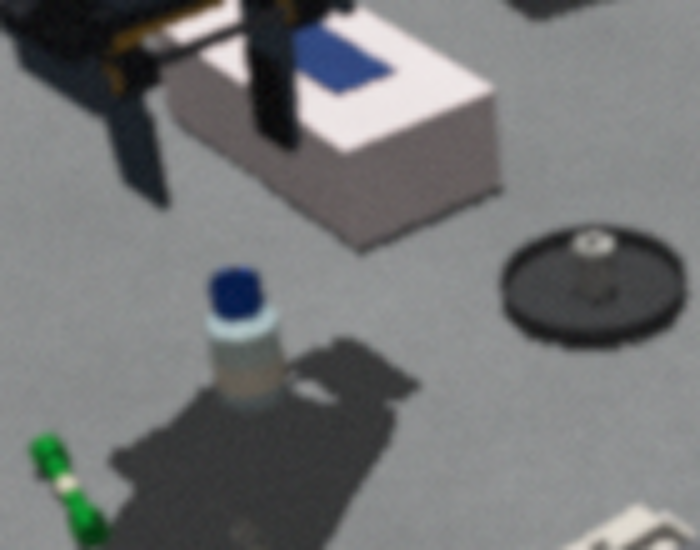

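The bottle stands upright at crop (245,340) and, allowing for perspective, lies between the fingers. Descend.

Call:
{"op": "move_arm", "data": {"commands": [[[0,0,0.8,0],[0,0,0.8,0],[0,0,0.7,0],[0,0,0.5,0],[0,0,0.4,0],[0,0,0.2,0],[0,0,0.06,0],[0,0,0,0],[0,0,0,0]]]}}

```text
clock: 32.55
tcp_pos: [0.3763, 0.3341, 0.0165]
ee_rot: [2.053, 2.377, 0.001]
wrist_force: [0.3, 0.2, -0.1]
opening: 0.0775
gripper_force: 0.0
```

Call:
{"op": "move_arm", "data": {"commands": [[[0,0,0,0],[0,0,0,0],[0,0,0,0],[0,0,0,0],[0,0,0,0],[0,0,0,0],[0,0,0,0]]], "claw": -1, "grip_force": 20}}

```text
clock: 33.42
tcp_pos: [0.3761, 0.3339, 0.016]
ee_rot: [2.053, 2.378, 0.0]
wrist_force: [-1.2, 0.1, 1.0]
opening: 0.0418
gripper_force: 20.0
```

Call:
{"op": "move_arm", "data": {"commands": [[[0,0,-0.3,0],[0,0,-0.7,0],[0,0,-0.7,0],[0,0,-0.7,0],[0,0,-0.3,0],[0,0,0,0]]]}}

```text
clock: 34.17
tcp_pos: [0.3762, 0.3341, 0.1245]
ee_rot: [2.053, 2.377, 0.002]
wrist_force: [-0.3, -0.8, -0.8]
opening: 0.0415
gripper_force: 20.0
```

```bash
python3 -c "
from h import *
o=np.array([.458,-.0067])-.038*np.array([-np.sin(.146),np.cos(.146)])
print(o); go(*o,.1,.146)"
```

```text
[ 0.46352831 -0.04429571]
t34.17 tcp [0.3762 0.3341 0.1245] ytool ang 0.1461 down [ 0.001  0.001 -1.   ] j6 0.53 open 0.0415 Fz [-0.3 -0.8 -0.8]
shift units [-9.676  0.782  0.607] turn units 0.000
```

Call:
{"op": "move_arm", "data": {"commands": [[[-0.3,0.056,0,0],[-0.69,0.056,0,0],[-0.72,0.056,0,0],[-0.72,0.056,0,0],[-0.72,0.056,0,0],[-0.72,0.056,0,0],[-0.72,0.056,0,0],[-0.72,0.056,0,0],[-0.72,0.056,0,0],[-0.72,0.056,0,0],[-0.72,0.056,0,0],[-0.72,0.056,0,0],[-0.72,0.056,0,0],[-0.5,0.056,0,0],[-0.27,0,0,0],[0,0,0,0],[0,0,0,0]]]}}

```text
clock: 36.3
tcp_pos: [0.4629, -0.0442, 0.1237]
ee_rot: [-2.053, -2.377, 0.001]
wrist_force: [0.2, 0.5, -1.3]
opening: 0.0416
gripper_force: 20.0
```

```bash
python3 -c "
from h import *
go(.4635,-.0443,.042,.146)"
```

```text
t36.30 tcp [ 0.4629 -0.0442  0.1237] ytool ang 0.1463 down [-0.001  0.    -1.   ] j6 -0.29 open 0.0416 Fz [ 0.2  0.5 -1.3]
shift units [-0.004  0.015  2.041] turn units 0.002
```

Call:
{"op": "move_arm", "data": {"commands": [[[0,0.01,0.6,0],[0,0,0.5,0],[0,0,0.4,0],[0,0,0.25,0],[0,0,0.15,0],[0,0,0.1,0],[0,0,0,0],[0,0,0,0]]]}}

```text
clock: 37.3
tcp_pos: [0.464, -0.0446, 0.0442]
ee_rot: [2.053, 2.377, 0.0]
wrist_force: [-0.5, -0.0, -2.0]
opening: 0.0417
gripper_force: 20.0
```

Call:
{"op": "move_arm", "data": {"commands": [[[0,0,0.04,0],[0,0,0.02,0],[0,0,0,0],[0,0,0,0]]]}}

```text
clock: 37.8
tcp_pos: [0.4638, -0.0446, 0.0416]
ee_rot: [2.053, 2.378, -0.0]
wrist_force: [0.4, -0.4, -0.5]
opening: 0.0415
gripper_force: 20.0
```

Call:
{"op": "move_arm", "data": {"commands": [[[0,0,0.01,0],[0,0,0,0]]]}}

```text
clock: 38.05
tcp_pos: [0.4638, -0.0446, 0.0411]
ee_rot: [2.053, 2.378, -0.0]
wrist_force: [-0.1, -0.4, -1.0]
opening: 0.0418
gripper_force: 20.0
```

Call:
{"op": "move_arm", "data": {"commands": [[[0,0,0,0],[0,0,0,0],[0,0,0,0],[0,0,0,0],[0,0,0,0],[0,0,-0.3,0],[0,0,-0.7,0],[0,0,-0.8,0],[0,0,-0.8,0],[0,0,-0.5,0],[0,0,0,0]]], "claw": 0.5}}

```text
clock: 39.42
tcp_pos: [0.4647, -0.0447, 0.1669]
ee_rot: [2.051, 2.375, 0.003]
wrist_force: [-0.0, 0.1, -0.8]
opening: 0.0684
gripper_force: 0.0
```

```bash
python3 -c "
from h import *
go(.3737,-.337,.15,.146)"
```

```text
t39.42 tcp [ 0.4647 -0.0447  0.1669] ytool ang 0.1461 down [ 0.003 -0.001 -1.   ] j6 -0.29 open 0.0684 Fz [-0.   0.1 -0.8]
shift units [-6.898 -3.316  0.419] turn units 0.001
```

Call:
{"op": "move_arm", "data": {"commands": [[[-0.627,-0.3015,0,0],[-0.627,-0.3015,0,0],[-0.627,-0.3015,0,0],[-0.627,-0.3015,0,0],[-0.627,-0.3015,0,0],[-0.627,-0.3015,0,0],[-0.627,-0.3015,0,0],[-0.627,-0.3015,0,0],[-0.627,-0.3015,0,0],[-0.627,-0.3015,0,0],[-0.627,-0.3015,0,0],[0,0,0,0],[0,0,0,0]]]}}

```text
clock: 41.05
tcp_pos: [0.3724, -0.3361, 0.1644]
ee_rot: [-2.053, -2.376, -0.0]
wrist_force: [-0.3, -0.1, 0.4]
opening: 0.0679
gripper_force: 0.0
```

```bash
python3 -c "
from h import *
go(.374,-.337,.015,.146)
c=cap('side'); W=cloud(c); m=(np.hypot(W[...,0]-.374,W[...,1]+.337)<.04)&(W[...,2]>.05)&(W[...,2]<.07); print(W[m].mean(0))
t=cap('top'); m=np.hstack([cv2.resize(t['img'][175:275,210:330],(400,333)),cv2.resize(c['img'][150:250,180:300],(400,333))]); save('f1.png',m,s=1)"
```

```text
t41.05 tcp [ 0.3724 -0.3361  0.1644] ytool ang 0.1458 down [-0.001  0.001 -1.   ] j6 -0.93 open 0.0679 Fz [-0.3 -0.1  0.4]
shift units [-0.031  0.04   3.736] turn units -0.001
[ 0.37242314 -0.34015068  0.05905869]
```

View pics/f1.png

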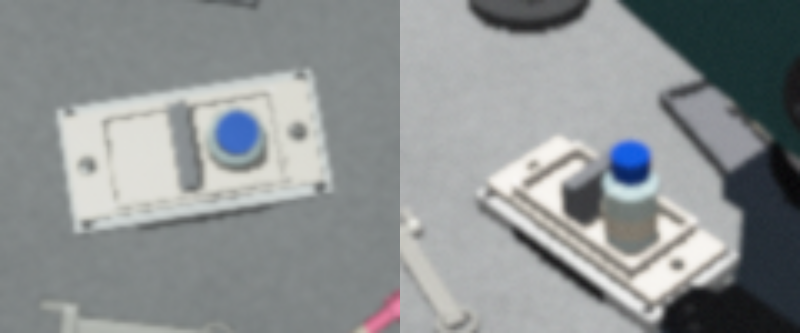

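The rack is seated with the large bottle upright in the large well (top crop (237,137)), and both pins show through their holes. Now the small bottle.

Call:
{"op": "move_arm", "data": {"commands": [[[-0.031,0.035,0.8,0],[0,0,0.8,0],[0,0,0.8,0],[0,0,0.6,0],[0,0,0.4,0],[0,0,0.2,0],[0,0,0.12,0],[0,0,0,0],[0,0,0,0]]]}}

```text
clock: 42.28
tcp_pos: [0.3745, -0.3381, 0.0169]
ee_rot: [2.053, 2.377, -0.0]
wrist_force: [-0.4, 0.2, 0.9]
opening: 0.0685
gripper_force: 0.0
```

Call:
{"op": "move_arm", "data": {"commands": [[[0,0,0,0],[0,0,0,0],[0,0,0,0],[0,0,0,0],[0,0,0,0],[0,0,0,0],[0,0,0,0],[0,0,0,0]]], "claw": -1, "grip_force": 15}}

```text
clock: 43.28
tcp_pos: [0.3743, -0.3379, 0.0163]
ee_rot: [2.053, 2.378, -0.0]
wrist_force: [-0.0, -1.0, 0.5]
opening: 0.0275
gripper_force: 15.0
```

Call:
{"op": "move_arm", "data": {"commands": [[[0,0,-0.3,0],[0,0,-0.7,0],[0,0,-0.8,0],[0,0,-0.8,0],[0,0,-0.8,0],[0,0,-0.4,0],[0,0,0,0]]]}}

```text
clock: 44.15
tcp_pos: [0.3746, -0.3382, 0.1692]
ee_rot: [2.052, 2.376, -0.0]
wrist_force: [-0.0, -0.3, -0.9]
opening: 0.0272
gripper_force: 15.0
```

```bash
python3 -c "
from h import *
o=np.array([.458,-.0067])+.031*np.array([-np.sin(.146),np.cos(.146)])
print(o); go(*o,.1,.146)"
```

```text
[0.45349006 0.02397019]
t44.15 tcp [ 0.3746 -0.3382  0.1692] ytool ang 0.1461 down [ 0.001 -0.001 -1.   ] j6 -0.93 open 0.0272 Fz [-0.  -0.3 -0.9]
shift units [8.673 3.267 1.721] turn units 0.000
```

Call:
{"op": "move_arm", "data": {"commands": [[[0.3,0.251,0,0],[0.73,0.251,0,0],[0.73,0.251,0,0],[0.73,0.251,0,0],[0.73,0.251,0,0],[0.73,0.251,0,0],[0.73,0.251,0,0],[0.73,0.251,0,0],[0.73,0.251,0,0],[0.73,0.251,0,0],[0.73,0.251,0,0],[0.73,0.251,0,0],[0.34,0.251,0,0],[0,0,0,0],[0,0,0,0]]]}}

```text
clock: 46.02
tcp_pos: [0.4526, 0.0238, 0.1679]
ee_rot: [-2.053, -2.377, 0.001]
wrist_force: [0.2, -0.5, -0.2]
opening: 0.0283
gripper_force: 15.0
```

```bash
python3 -c "
from h import *
go(.4535,.024,.042,.146)"
```

```text
t46.02 tcp [0.4526 0.0238 0.1679] ytool ang 0.1459 down [-0.001 -0.    -1.   ] j6 -0.14 open 0.0283 Fz [ 0.2 -0.5 -0.2]
shift units [1.000e-03 2.500e-02 3.149e+00] turn units -0.000
```

Call:
{"op": "move_arm", "data": {"commands": [[[0,0.02,0.7,0],[0,0,0.7,0],[0,0,0.6,0],[0,0,0.5,0],[0,0,0.3,0],[0,0,0.2,0],[0,0,0.1,0],[0,0,0,0],[0,0,0,0]]]}}

```text
clock: 47.15
tcp_pos: [0.454, 0.0244, 0.0447]
ee_rot: [2.053, 2.377, 0.001]
wrist_force: [-0.3, -0.1, 0.4]
opening: 0.0274
gripper_force: 15.0
```

Call:
{"op": "move_arm", "data": {"commands": [[[0,0,0.03,0],[0,0,0,0],[0,0,0,0]]]}}

```text
clock: 47.52
tcp_pos: [0.4537, 0.0244, 0.0432]
ee_rot: [2.053, 2.378, 0.0]
wrist_force: [0.1, -0.5, -0.7]
opening: 0.0272
gripper_force: 15.0
```

Call:
{"op": "move_arm", "data": {"commands": [[[0,0,0.04,0],[0,0,0,0],[0,0,0,0]]]}}

```text
clock: 47.9
tcp_pos: [0.4537, 0.0244, 0.0415]
ee_rot: [-2.053, -2.378, 0.0]
wrist_force: [0.3, -0.0, -0.9]
opening: 0.0276
gripper_force: 15.0
```

Call:
{"op": "move_arm", "data": {"commands": [[[0,0,0,0],[0,0,0,0],[0,0,0,0],[0,0,0,0],[0,0,0,0],[0,0,-0.3,0],[0,0,-0.7,0],[0,0,-0.8,0],[0,0,-0.8,0],[0,0,-0.8,0],[0,0,-0.4,0],[0,0,0,0]]], "claw": 0.2}}

```text
clock: 49.4
tcp_pos: [0.4542, 0.0243, 0.1944]
ee_rot: [2.052, 2.376, 0.002]
wrist_force: [-0.2, 0.5, -0.3]
opening: 0.0548
gripper_force: 0.0
```

Call:
{"op": "move_arm", "data": {"commands": [[[-0.8,0,0,0],[-0.8,0,0,0],[-0.8,0,0,0],[-0.8,0,0,0],[-0.8,0,0,0],[-0.8,0,0,0],[-0.8,0,0,0],[-0.8,0,0,0],[0,0,0,0],[0,0,0,0]]]}}

```text
clock: 50.65
tcp_pos: [0.4903, -0.2283, 0.1923]
ee_rot: [-2.052, -2.376, 0.001]
wrist_force: [-0.4, 0.6, 0.1]
opening: 0.0547
gripper_force: 0.0
```

```bash
python3 -c "
from h import *
go(.4535,.024,.042,.146)
c=cap('side'); t=cap('top'); m=np.hstack([cv2.resize(t['img'][90:270,90:330],(400,300)),cv2.resize(c['img'][110:260,180:330],(300,300))]); save('f2.png',m,s=1.14)
for n,c in(('top',t),('side',c)):
    W=cloud(c)
    for q,lo,hi in(((.4635,-.0443),.098,.115),((.4535,.024),.078,.095),((.596,.298),.033,.05)):
        m=(np.hypot(W[...,0]-q[0],W[...,1]-q[1])<.025)&(W[...,2]>lo)&(W[...,2]<hi); print(n,m.sum(),W[m].mean(0).round(4))"
```

```text
t50.65 tcp [ 0.4903 -0.2283  0.1923] ytool ang 0.1458 down [-0.002  0.001 -1.   ] j6 -0.62 open 0.0547 Fz [-0.4  0.6  0.1]
shift units [6.37  0.014 3.765] turn units -0.001
top 128 [ 0.4639 -0.0408  0.1046]
top 60 [0.4541 0.0261 0.0846]
top 85 [0.5984 0.2988 0.0394]
side 103 [ 0.4609 -0.0462  0.1048]
side 52 [0.4518 0.0213 0.0843]
side 47 [0.5952 0.2945 0.0393]
```

View pics/f2.png

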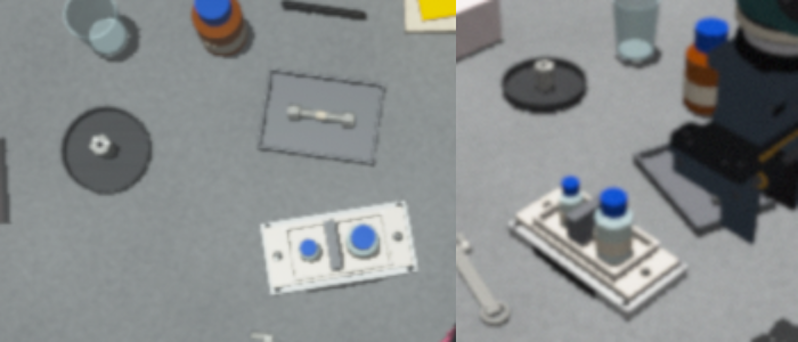

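All parts are in place. The bottle caps are at 105 and 85 mm, so both feet are on the well floors. The valve top is at 39 mm in the dish, and the column lies in the tray. Handing in.

```bash
python3 -c "
from bench import manip
print(manip.job_done())"
```

```text
the job is handed in; nothing more can be done
None
```

I handed the job in at about 51 s of simulated time: the rack is seated on both pins, both bottles are upright in their wells, the column is in the tray and the valve is in the dish. My last pictures and depth readings agree with this, but the hand-in returned no verdict.

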